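# Reset the desk coffee grinder: burrs touching, then two clicks back

### The job

Take the brass wing on top of the metal coffee grinder and turn it clockwise (seen from above) until the burrs touch and it stops at the red mark, then back it off two clicks, that is to the second white mark after the red one, and let go. Leave the white desk timer's dial and the green cup as they are.

Things in the scene. Friction and masses are not known exactly. Their poses are not given: they have to be found in the camera images.
- grind_ring (a joint): Ring angle (rad): 0 where the burrs touch (hard stop, pointer at the red mark), growing counterclockwise from above to 2.2. One click is 24 degrees = 0.419 rad, so two clicks = 0.838; the fixed black collar has a red mark at 0 and white marks at clicks 1 to 5. Clicks are not felt: smooth light friction (0.08 N m) holds the ring where it is left.
- ring_grip (a point): Grip point on the ring's vertical axis, 166 mm above the desk. Fixed grinder: metal cylinder 94 mm wide, clear jar below, 106 mm black collar (top at 135 mm). On it turns a steel disc 74 mm wide, 8 thick, bearing an upright brass bar, the wing: 62 long, 16 wide, 34 high (143 to 177 mm above the desk). Axes turn with the ring: x along the bar to its pointer end (black stripe), z up.
- timer_pointer (a point): Top of one end of the orange dial bar on the white desk timer (fixed box 95 x 95 x 50 mm; dial 62 mm wide with a bar 52 x 14 x 24 mm, top 81 mm above the desk). The point lies 26 mm from the dial's vertical axis along the dial's own x. The dial turns easily and must not be turned.
- cup_mid (a point): Green ceramic cup without handle, loose, 80 mm across the rim, 85 mm high; the point is at its centre half-way up; z is its axis, upward. It stays where it stands.

How it is judged (in metres and radians):
On the way:
1. the ring is turned clockwise until the burrs touch (value of joint grind_ring below 0.1 rad), for 0.1 s.
At the end, for the whole second after the job is handed in: The ring rests two clicks open, 0.838 rad within half a click (0.21 rad, 12 degrees); the timer's pointer is within 10 mm and the upright cup within 20 mm of where they were (value of joint grind_ring between 0.628 and 1.048 rad and velocity of joint grind_ring between -0.05 and 0.05 rad/s and distance of timer_pointer from where it was at the start of the episode below 0.01 m and distance of cup_mid from where it was at the start of the episode below 0.02 m and angle between cup_mid's own z axis and vertical below 0.2 rad); the robot touches nothing.
It fails at once if the timer's dial is turned (pointer moved over 10 mm) (distance of timer_pointer from where it was at the start of the episode above 0.01 m).
It fails at once if the cup is knocked (moved over 20 mm or tipped) (distance of cup_mid from where it was at the start of the episode above 0.02 m or angle between cup_mid's own z axis and vertical above 0.3 rad).
It also fails if it takes over 32 s, if anything falls off the work surface, if the arm or the gripper's body presses on something with over 40 N, if the wrist force passes 120 N, or if a joint passes its speed limit or range.

### The arm

A 7-joint arm with a two-finger parallel gripper is mounted at the origin on the work surface. World frame = base frame: x ahead of the robot, y to its left, z up, the work surface at z = 0. Lengths are in mm, angles in rad, forces in N, time in s.
With the tool pointing down it reaches from about 400 to 875 mm from the base axis. Payload 6.5 kg.
Tool frame: the origin (TCP) lies at the very end of the fingers, on their centre line; the grasp point (between the pads) lies 19 mm behind it; x points along the fingers, y is the direction in which the jaws open and shut, and the axes are right-handed (so a half turn about x gives the same grasp; the last joint's range is limited). The gripper opens to 85 mm and grips with 20 to 120 N. Pads are 22 mm wide; open, the fingers measure 114 mm over their backs; the gripper's body (76 mm by 85 mm) begins 54 mm behind the grasp point. The pads swing forward as they close: fully open they stand 13 mm farther back than shut.
Start: joints at [1.184, 0.536, -0.004, 1.538, 0.003, 1.067, -0.071], TCP at [204.957, -616.833, 231.29] pointing down, gripper open.
Joint ranges: [-2.7, 2.7], [-0.37, 2.16], [-1.27, 1.26], [0.24, 2.4], [-1.31, 4.45], [0.19, 1.91], [-2.76, 2.76]. Speed limits (rad/s): [2.39, 2.39, 3.14, 3.14, 3.14, 3.14, 3.14].

### API

Orientations are given as a rotation vector (axis times angle).
In Python, from bench import * gives the robot as it stands.
- The arm moves only by the tool drive_tool, never from a script. Its argument "steps" is a list that holds one entry, the list of rows, each a list of 7 numbers: the shift along the tool's x, y, z in m, then the turn, a rotation vector about the tool's x, y, z in degrees, then the opening, from -1 (shut) to 1 (fully open), so that 0 is half open. In form: [[[x, y, z, wx, wy, wz, gripper], ...]]. A call has 1 to 5 rows; each row is the pose to reach, as a shift and turn from the pose commanded when the call began, along the tool's axes at that moment; what a row does not reach only later rows make up. A row lasts 1/10 s, in which the tool goes at most 50 mm and 8.59 degrees, less where a joint would pass 70% of its speed; a pose out of reach is approached as far as the arm can. A call with a gripper value outside its range is refused whole. The fingers move at their own pace and stop on an object; "grip_force" is the grip in N (left out, the last holds). Time passes only in rows, so rows that repeat a pose let the fingers close. It gives the time, the measured TCP pose, the force and the opening at its end, in the units of the state.
- state(): the state, without advancing time (a new reading comes with each control period).
- camera(name): name is "side" or "top"; returns the picture (384x512x3 uint8, red, green, blue); there is no depth.
- camera_info(name): a dict with "mtx" (3x3 intrinsics, pixels), "rvec" (rotation vector, rad) and "tvec" (3), from world to camera coordinates, as OpenCV has them. Camera axes: x right, y down, z forward; pixel columns grow to the right and rows downward; lengths in mm; the calibration is good to about 2 mm. A picture is of the moment at which its call begins. camera_info takes no time and is no camera call.
- finish_job(): hands the job in, once; it reports no verdict.
The state is a dict: "time": time; "qpos": joint angles; "joint_velocities": joint speeds; "joint_efforts": joint torques, N m; "tool_pos": TCP position; "eef_rot": TCP orientation; "contact_force": force on the tool from outside, world axes, zero at the start; "torque": the same for the moment, N m; "opening": opening from 0.0 (shut) to 1.0 (fully open).
Only numpy, scipy, OpenCV 4.12 (cv2) and the standard library are available. Lean on these libraries where they do the work, as an engineer would, in place of code of your own. Each camera call takes 0.05 s, during which the arm holds its last target.

## Working session

There is one attempt and no reset: what is moved stays moved. The work goes in short steps, Python scripts to look and compute and a tool call to move; the robot and the scene stay as the last step left them, time stands still between calls to the robot, and variables do not carry over. Pictures are saved under pics/ and viewed, and the job is handed in when it is done.

Besides the shell and the picture viewer there is one more tool, called as name(argument=value, ...) on one line, values as JSON. drive_tool: Moves the arm, as the interface text tells. Its arguments: {"type":"object","properties":{"steps":{"type":"array"},"grip_force":{"type":"number"}},"required":["steps"]}

```bash
ls; mkdir -p pics; python3 - <<'E'
from bench import *
import cv2
print(state())
for n in("side","top"):
    im=camera(n); cv2.imwrite(f"pics/{n}0.png",im[:,:,::-1]); i=camera_info(n); print(n,i)
E
```

```text
pics
{'time': 0.0, 'qpos': array([ 1.18380195,  0.53716548, -0.00440867,  1.53890598,  0.0026284 ,
        1.06731908, -0.07120678]), 'joint_velocities': array([ 0.00083703,  0.00183229, -0.00134326,  0.00034473,  0.00029526,
        0.00233776,  0.00015409]), 'joint_efforts': array([-2.36550350e-04, -5.83407140e+01,  1.04895327e+00, -2.59107721e+01,
        1.24728080e-02,  9.47919383e-03, -2.17946229e-05]), 'tool_pos': array([ 204.70668233, -616.23221699,  230.40103815]), 'eef_rot': array([ 2.04825223,  0.33331242, -2.04919506]), 'contact_force': array([ 0.3175541 , -0.32376351,  0.32545516]), 'torque': array([-0.01946653, -0.01807012,  0.01192804]), 'opening': 1.002112907536338}
side {'mtx': array([[460.47061035,   0.        , 250.61877138],
       [  0.        , 460.47061035, 191.43378562],
       [  0.        ,   0.        ,   1.        ]]), 'rvec': array([ 0.91071413, -2.28493739,  1.33001884]), 'tvec': array([479.85412369, 354.18192025, 835.28632226])}
top {'mtx': array([[476.83037026,   0.        , 258.68272644],
       [  0.        , 476.83037026, 185.8578686 ],
       [  0.        ,   0.        ,   1.        ]]), 'rvec': array([ 2.24057512, -1.96530153,  0.20877382]), 'tvec': array([ -77.59061739,  653.18259761, 1006.8914148 ])}
```

View pics/side0.png

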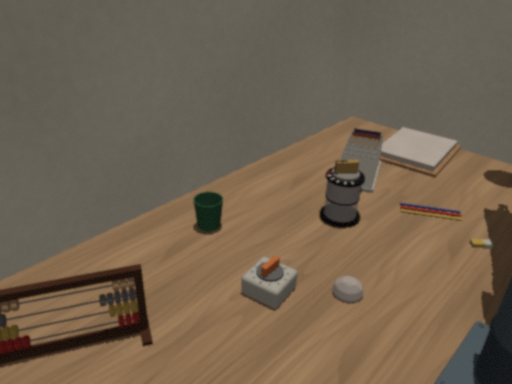

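View pics/top0.png

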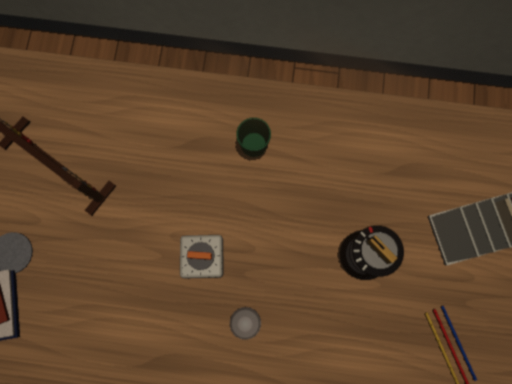

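The side view shows the grinder at about (343,195) with its wing at (346,166). In the top view the wing is at about (382,248), the red mark near (370,230), the cup at (253,138) and the timer at (201,256). I'll zoom in on the grinder next.

```bash
python3 - <<'E'
import cv2
a=cv2.imread("pics/top0.png")[210:290,325:425]; b=cv2.imread("pics/side0.png")[150:230,305:385]
cv2.imwrite("pics/top0z.png",cv2.convertScaleAbs(cv2.resize(a,None,fx=7,fy=7,interpolation=cv2.INTER_CUBIC),alpha=1.5))
cv2.imwrite("pics/side0z.png",cv2.convertScaleAbs(cv2.resize(b,None,fx=7,fy=7,interpolation=cv2.INTER_CUBIC),alpha=1.5))
E
```

```text
(no output)
```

View pics/top0z.png

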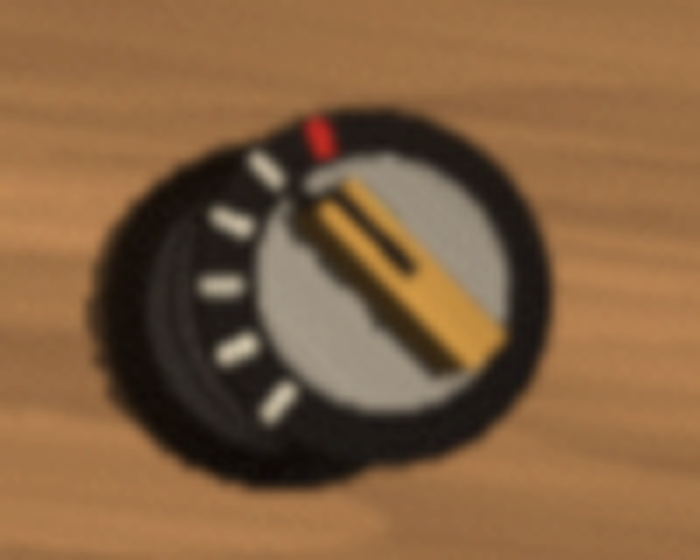

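View pics/side0z.png

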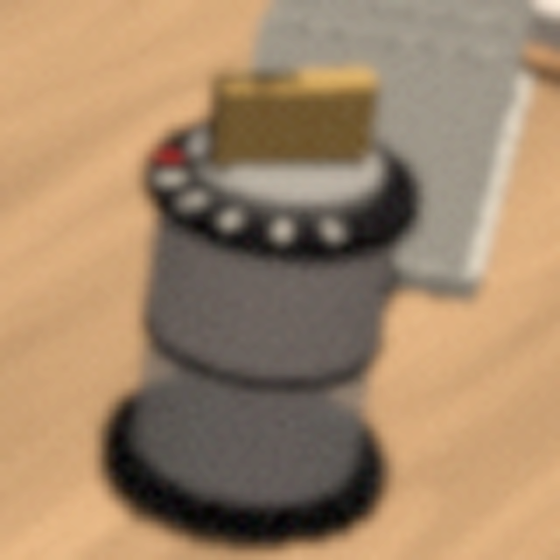

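```bash
cat > h.py <<'E'
from bench import *
import numpy as np, cv2
from scipy.spatial.transform import Rotation as R
def P(n):
    i=camera_info(n); r=cv2.Rodrigues(i["rvec"])[0]; return i["mtx"]@np.c_[r,i["tvec"]]
def proj(n,X):
    i=camera_info(n); return cv2.projectPoints(np.asarray(X,float).reshape(-1,3),i["rvec"],i["tvec"],i["mtx"],None)[0][:,0]
def tri(t,s):
    X=cv2.triangulatePoints(P("top"),P("side"),np.asarray(t,float).T,np.asarray(s,float).T); return (X[:3]/X[3]).T
def onplane(n,px,z):
    p=P(n); out=[]
    for u,v in px:
        A=np.array([p[0]-u*p[2],p[1]-v*p[2]]); out.append(np.linalg.solve(A[:,:2],-A[:,2]*z-A[:,3]))
    return np.array(out)
E
python3 - <<'E'
from h import *
T=np.array([(320,138),(266,170),(231,221),(220,286),(236,349),(278,402)])/7-.5+.5/7+[325,210]
S=np.array([(168,156),(170,178),(192,200),(231,220),(281,232),(333,232)])/7-.5+.5/7+[305,150]
X=tri(T,S); print(X.round(1))
from scipy.optimize import least_squares
f=lambda p:np.r_[(proj("top",np.c_[p[0]+p[3]*np.cos(p[4]+np.arange(6)*.419),p[1]+p[3]*np.sin(p[4]+np.arange(6)*.419),np.full(6,p[2])])-T).ravel(),(proj("side",np.c_[p[0]+p[3]*np.cos(p[4]+np.arange(6)*.419),p[1]+p[3]*np.sin(p[4]+np.arange(6)*.419),np.full(6,p[2])])-S).ravel()]
r=least_squares(f,[X[:,0].mean(),X[:,1].mean(),135,45,0]); r2=[least_squares(f,[X[:,0].mean(),X[:,1].mean(),135,45,a]) for a in (-2,-1,0,1,2,3)]
b=min(r2,key=lambda r:r.cost); print(b.x,b.cost,b.fun.round(1))
W=np.array([(348,180),(508,332)])/7-.5+.5/7+[325,210]
print(onplane("top",W,177)); d=np.diff(onplane("top",W,177),axis=0)[0]; print(np.degrees(np.arctan2(*d[::-1])))
print(onplane("top",np.array([(348,180),(310,205),(508,332),(470,372),(338,195),(412,272)])/7-.5+.5/7+[325,210],177).round(1))
s=state(); print(R.from_rotvec(s["eef_rot"]).as_matrix().round(3), np.degrees(b.x[4]))
print("cup",onplane("top",[(253,138)],60),"timer",onplane("top",[(201,256)],81))
E
```

```text
[[ 583.3 -234.5  135.1]
 [ 571.8 -219.3  135.5]
 [ 555.6 -210.3  135.5]
 [ 536.5 -208.7  134.9]
 [ 518.8 -215.2  134.2]
 [ 504.9 -228.7  134.4]]
[ 5.42179447e+02 -2.54168549e+02  1.34930441e+02  4.55923161e+01
  4.42664192e-01] 1.0986951862512393 [-0.1 -0.3 -0.1 -0.3 -0.1 -0.2 -0.1 -0.4 -0.1 -0.3 -0.3 -0.3  0.3  0.1
  0.4  0.2  0.5  0.3  0.6  0.   0.6 -0.2  0.4 -0. ]
[[ 565.67835084 -234.3572197 ]
 [ 529.00396102 -282.2787667 ]]
-127.42685267995792
[[ 565.7 -234.4]
 [ 557.2 -224.3]
 [ 529.  -282.3]
 [ 516.5 -272.5]
 [ 561.1 -231.9]
 [ 542.2 -254.3]]
[[-0.001  0.315 -0.949]
 [ 0.001 -0.949 -0.315]
 [-1.    -0.002  0.   ]] 25.3627899310797
cup [[770.31581361  36.24754025]] timer [[485.27598572 111.27971306]]
```

drive_tool(steps=[[[0,-0.024,-0.043,0,0,0,1],[0,-0.048,-0.087,0,0,0,1],[0,-0.072,-0.13,0,0,0,1],[0,-0.096,-0.174,0,0,0,1],[0,-0.12,-0.217,0,0,0,1]]])

```text
time: 0.6
tool_pos: [374.0, -432.7, 231.0]
eef_rot: [2.048, 0.332, -2.048]
contact_force: [0.5, 0.1, -0.5]
opening: 1.006
```

drive_tool(steps=[[[0,-0.024,-0.043,-6.6,0,0,1],[0,-0.048,-0.087,-13.2,0,0,1],[0,-0.072,-0.13,-19.8,0,0,1],[0,-0.096,-0.174,-26.4,0,0,1],[0,-0.118,-0.217,-33,0,0,1]]])

```text
time: 1.1
tool_pos: [542.6, -252.2, 231.1]
eef_rot: [1.682, 0.815, -1.683]
contact_force: [0.8, -0.4, 0.4]
opening: 0.998
```

drive_tool(steps=[[[0.01,0,0,0,0,0,1],[0.02,0,0,0,0,0,1],[0.02,0,0,0,0,0,1]]])

```text
time: 1.4
tool_pos: [539.5, -255.0, 209.2]
eef_rot: [1.685, 0.812, -1.691]
contact_force: [-0.8, 0.6, 0.3]
opening: 1.0
```

```bash
cat > look.py <<'E'
import sys
from h import *
k=sys.argv[1]; s=state(); print(s["time"],s["tool_pos"].round(1),s["contact_force"].round(1),s["torque"].round(2),round(s["opening"],3),"q",s["qpos"].round(2))
M=R.from_rotvec(s["eef_rot"]).as_matrix(); print("yaw y",np.degrees(np.arctan2(M[1,1],M[0,1])).round(1)); print(M.round(3))
d=np.array([542.2,-254.2,152])-s["tool_pos"]; print("shift to target in tool",(M.T@d).round(1))
a=camera("top")[200:300,320:430,::-1]; b=camera("side")[130:230,290:400,::-1]
cv2.imwrite(f"pics/z{k}.png",cv2.convertScaleAbs(cv2.resize(np.hstack([a,b]),None,fx=3.6,fy=3.6,interpolation=cv2.INTER_CUBIC),alpha=1.5))
E
python3 look.py 1
```

```text
1.4 [ 539.5 -255.   209.2] [-0.8  0.6  0.3] [-0.03  0.06 -0.09] 1.0 q [ 0.55  0.49 -0.25  1.69  0.14  0.99 -0.43]
yaw y -38.7
[[-0.004  0.78  -0.626]
 [ 0.001 -0.626 -0.78 ]
 [-1.    -0.004  0.002]]
shift to target in tool [57.1  1.8 -2.4]
```

View pics/z1.png

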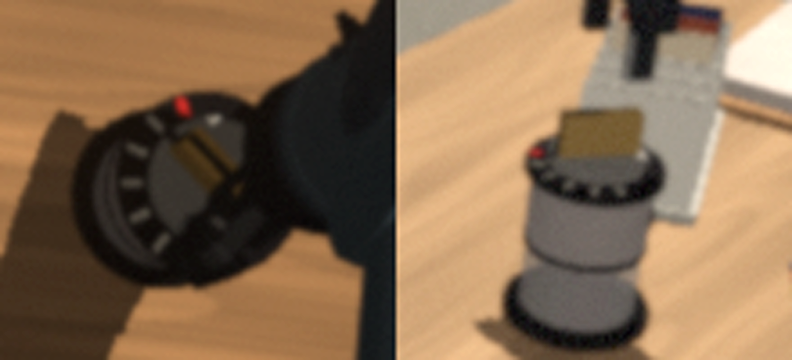

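The open fingers are above the wing: in the zoomed side view they are at about (598,10) and (640,50), and the wing is at about (600,132). I'll project the expected fingertips to check for an offset.

```bash
python3 - <<'E'
from h import *
s=state(); M=R.from_rotvec(s["eef_rot"]).as_matrix()
for t in (42.5,57):
  for sg in(1,-1):
    p=s["tool_pos"]+sg*t*M[:,1]-13*M[:,0]
    print(t,sg,p.round(0),"side z",((proj("side",p)-[290,130])*3.6+[396,0]).round(),"top z",((proj("top",p)-[320,200])*3.6).round())
E
```

```text
42.5 1 [ 574. -282.  224.] side z [[596.  29.]] top z [[309. 115.]]
42.5 -1 [ 507. -229.  224.] side z [[635.  77.]] top z [[198. 228.]]
57 1 [ 585. -291.  224.] side z [[590.  21.]] top z [[328.  96.]]
57 -1 [ 496. -220.  224.] side z [[643.  86.]] top z [[179. 248.]]
```

drive_tool(steps=[[[0.015,0,0,0,0,0,1],[0.03,0,0,0,0,0,1],[0.045,0,0,0,0,0,1],[0.055,0,0,0,0,0,1],[0.059,0,0,0,0,0,1]]])

```text
time: 2.0
tool_pos: [540.8, -253.7, 150.4]
eef_rot: [1.685, 0.813, -1.688]
contact_force: [0.7, -0.2, -0.9]
opening: 0.996
```

drive_tool(steps=[[[0,0,0,0,0,0,1],[0,0,0,0,0,0,1],[0,0,0,0,0,0,0]]])

```text
time: 2.3
tool_pos: [542.2, -254.3, 152.9]
eef_rot: [1.686, 0.81, -1.685]
contact_force: [0.3, 0.1, -0.2]
opening: 0.857
```

```bash
python3 look.py 2
```

```text
2.3 [ 542.2 -254.3  152.9] [ 0.3  0.1 -0.2] [-0.04  0.01  0.  ] 0.857 q [ 0.54  0.56 -0.24  1.73  0.17  0.87 -0.45]
yaw y -38.6
[[ 0.001  0.781 -0.624]
 [-0.001 -0.624 -0.781]
 [-1.     0.001 -0.   ]]
shift to target in tool [ 0.9 -0.1 -0. ]
```

View pics/z2.png

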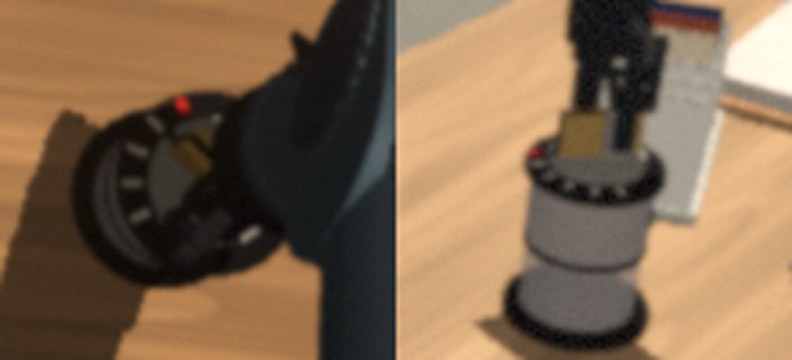

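The fingers straddle the wing: in the side zoom the near finger, at about (622,120), is in front of it. Measured position matches the target, so I'll close now.

drive_tool(steps=[[[0,0,0,0,0,0,-1],[0,0,0,0,0,0,-1],[0,0,0,0,0,0,-1],[0,0,0,0,0,0,-1],[0,0,0,0,0,0,-1]]], grip_force=40)

```text
time: 2.9
tool_pos: [541.9, -254.3, 152.5]
eef_rot: [1.686, 0.811, -1.686]
contact_force: [-0.9, -0.8, 2.1]
opening: 0.179
```

drive_tool(steps=[[[0,0,0,0,0,0,-1],[0,0,0,0,0,0,-1],[0,0,0,0,0,0,-1]]])

```text
time: 3.2
tool_pos: [541.9, -254.3, 152.5]
eef_rot: [1.686, 0.811, -1.686]
contact_force: [-0.1, -0.4, 3.6]
opening: 0.18
```

```bash
python3 look.py 3
```

```text
3.2 [ 541.9 -254.3  152.5] [-0.1 -0.4  3.6] [-0.03  0.08  0.01] 0.18 q [ 0.54  0.56 -0.24  1.73  0.17  0.87 -0.45]
yaw y -38.6
[[ 0.     0.781 -0.624]
 [-0.    -0.624 -0.781]
 [-1.     0.     0.   ]]
shift to target in tool [ 0.5  0.2 -0.2]
```

drive_tool(steps=[[[0,0,0,4,0,0,-1],[0,0,0,9,0,0,-1],[0,0,0,14,0,0,-1],[0,0,0,18,0,0,-1],[0,0,0,20,0,0,-1]]])

```text
time: 3.8
tool_pos: [541.9, -254.2, 152.5]
eef_rot: [1.913, 0.535, -1.913]
contact_force: [-0.3, 0.1, 4.6]
opening: 0.179
```

drive_tool(steps=[[[0,0,0,1,0,0,-1],[0,0,0,2,0,0,-1],[0,0,0,3,0,0,-1],[0,0,0,4,0,0,-1],[0,0,0,4,0,0,-1]]])

```text
time: 4.3
tool_pos: [541.9, -254.2, 152.5]
eef_rot: [1.955, 0.476, -1.955]
contact_force: [0.6, -0.6, 5.5]
opening: 0.179
```

```bash
python3 look.py 4
```

```text
4.3 [ 541.9 -254.2  152.5] [ 0.6 -0.6  5.5] [-0.02  0.21 -0.08] 0.179 q [ 0.47  0.55 -0.14  1.74  0.1   0.86 -0.81]
yaw y -62.6
[[ 0.     0.46  -0.888]
 [-0.    -0.888 -0.46 ]
 [-1.     0.    -0.   ]]
shift to target in tool [ 0.5  0.1 -0.3]
```

View pics/z4.png

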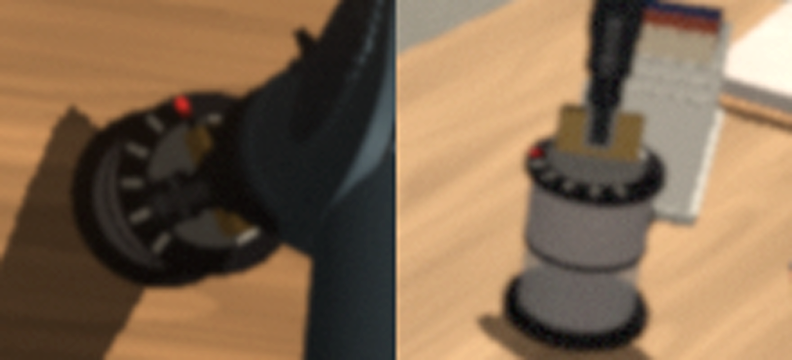

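The wing has turned with the gripper and its pointer is near the red mark at about (183,105). The torque of -0.08 N m is friction alone, so I'll creep on to the stop.

drive_tool(steps=[[[0,0,0,1,0,0,-1],[0,0,0,2,0,0,-1],[0,0,0,2,0,0,-1]]])

```text
time: 4.7
tool_pos: [542.0, -254.1, 152.5]
eef_rot: [1.975, 0.445, -1.975]
contact_force: [-0.8, -1.0, 5.5]
opening: 0.183
```

```bash
python3 look.py 5
```

```text
4.7 [ 542.  -254.1  152.5] [-0.8 -1.   5.5] [-0.03  0.11  0.51] 0.183 q [ 0.46  0.55 -0.14  1.74  0.09  0.86 -0.84]
yaw y -64.6
[[ 0.     0.43  -0.903]
 [-0.    -0.903 -0.43 ]
 [-1.     0.001 -0.   ]]
shift to target in tool [ 0.5  0.2 -0.2]
```

drive_tool(steps=[[[0,0,0,1,0,0,-1],[0,0,0,2,0,0,-1],[0,0,0,2,0,0,-1]]])

```text
time: 5.1
tool_pos: [542.1, -254.1, 152.5]
eef_rot: [1.995, 0.415, -1.995]
contact_force: [-1.2, -0.9, 5.3]
opening: 0.177
```

```bash
python3 look.py 6
```

```text
5.1 [ 542.1 -254.1  152.5] [-1.2 -0.9  5.3] [-0.2   0.11  1.29] 0.177 q [ 0.46  0.55 -0.13  1.74  0.09  0.86 -0.87]
yaw y -66.4
[[ 0.     0.4   -0.917]
 [-0.001 -0.917 -0.4  ]
 [-1.     0.001  0.   ]]
shift to target in tool [ 0.5  0.2 -0.1]
```

The moment rose from about 0 to 0.51 and then 1.29 N m, with the tool at -64.6° and -66.4°, so the ring is hard against its stop. Contact began near -64°, and the camera puts the red mark at -64.6°. I'll back off to -16°, which is -50.5° about the tool x axis.

drive_tool(steps=[[[0,0,0,-3,0,0,-1],[0,0,0,-9,0,0,-1],[0,0,0,-15,0,0,-1],[0,0,0,-21,0,0,-1],[0,0,0,-27,0,0,-1]]])

```text
time: 5.7
tool_pos: [542.0, -254.1, 152.5]
eef_rot: [1.696, 0.801, -1.695]
contact_force: [-0.4, 0.7, 5.6]
opening: 0.18
```

drive_tool(steps=[[[0,0,0,-6,0,0,-1],[0,0,0,-12,0,0,-1],[0,0,0,-18,0,0,-1],[0,0,0,-22,0,0,-1],[0,0,0,-23.5,0,0,-1]]])

```text
time: 6.2
tool_pos: [542.1, -254.1, 152.5]
eef_rot: [1.413, 1.064, -1.411]
contact_force: [-0.2, -0.6, 4.6]
opening: 0.173
```

drive_tool(steps=[[[0,0,0,0,0,0,-1],[0,0,0,0,0,0,-1]]])

```text
time: 6.4
tool_pos: [542.1, -254.1, 152.5]
eef_rot: [1.414, 1.062, -1.413]
contact_force: [-0.8, 0.3, 5.5]
opening: 0.178
```

```bash
python3 look.py 7
```

```text
6.4 [ 542.1 -254.1  152.5] [-0.8  0.3  5.5] [0.02 0.08 0.07] 0.178 q [ 0.61  0.57 -0.34  1.73  0.23  0.88 -0.11]
yaw y -16.1
[[ 0.001  0.961 -0.278]
 [ 0.    -0.278 -0.961]
 [-1.     0.001 -0.   ]]
shift to target in tool [0.5 0.2 0.1]
```

View pics/z7.png

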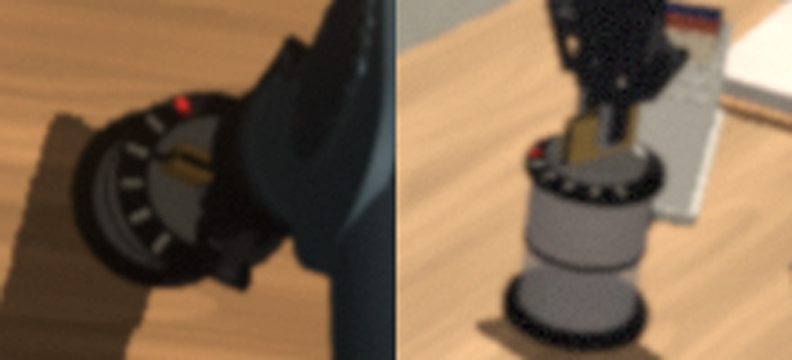

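The pointer end at about (165,155) faces the second white mark at (138,150). I'll release, rise and move clear.

drive_tool(steps=[[[0,0,0,0,0,0,0],[0,0,0,0,0,0,0.6],[0,0,0,0,0,0,0.6],[0,0,0,0,0,0,0.6],[0,0,0,0,0,0,0.6]]])

```text
time: 7.0
tool_pos: [541.7, -254.1, 152.1]
eef_rot: [1.413, 1.063, -1.414]
contact_force: [0.5, -0.7, -1.0]
opening: 0.799
```

drive_tool(steps=[[[-0.01,0,0,0,0,0,0.6],[-0.03,0,0,0,0,0,0.6],[-0.06,0,0,0,0,0,0.6],[-0.09,0,0,0,0,0,0.6],[-0.11,0,0,0,0,0,0.6]]])

```text
time: 7.5
tool_pos: [542.6, -254.2, 265.4]
eef_rot: [1.414, 1.06, -1.411]
contact_force: [0.3, -0.2, -0.1]
opening: 0.799
```

drive_tool(steps=[[[0,0,0.03,0,0,0,0.6],[0,0,0.07,0,0,0,0.6],[0,0,0.11,0,0,0,0.6],[0,0,0.15,0,0,0,0.6],[0,0,0.17,0,0,0,0.6]]])

```text
time: 8.0
tool_pos: [492.2, -421.9, 263.0]
eef_rot: [1.415, 1.058, -1.418]
contact_force: [-0.9, 0.3, 0.4]
opening: 0.799
```

```bash
python3 look.py 8; python3 - <<'E'
from h import *
for n in ("top","side"): cv2.imwrite(f"pics/{n}8.png",camera(n)[:,:,::-1])
a=cv2.imread("pics/top8.png"); o=cv2.imread("pics/top0.png")
b=np.hstack([a[100:290,170:290],o[100:290,170:290]]);cv2.imwrite("pics/cmp.png",cv2.resize(b,None,fx=3,fy=3))
cv2.imwrite("pics/top8z.png",cv2.convertScaleAbs(cv2.resize(a[210:290,325:425],None,fx=7,fy=7,interpolation=cv2.INTER_CUBIC),alpha=1.5))
E
```

```text
8.0 [ 492.2 -421.9  263. ] [-0.9  0.3  0.4] [-0.03  0.01 -0.01] 0.799 q [ 0.85  0.52 -0.31  1.5   0.17  1.15  0.22]
yaw y -16.4
[[-0.001  0.959 -0.282]
 [-0.002 -0.282 -0.959]
 [-1.     0.     0.002]]
shift to target in tool [ 110.5    0.6 -175.3]
```

View pics/top8z.png

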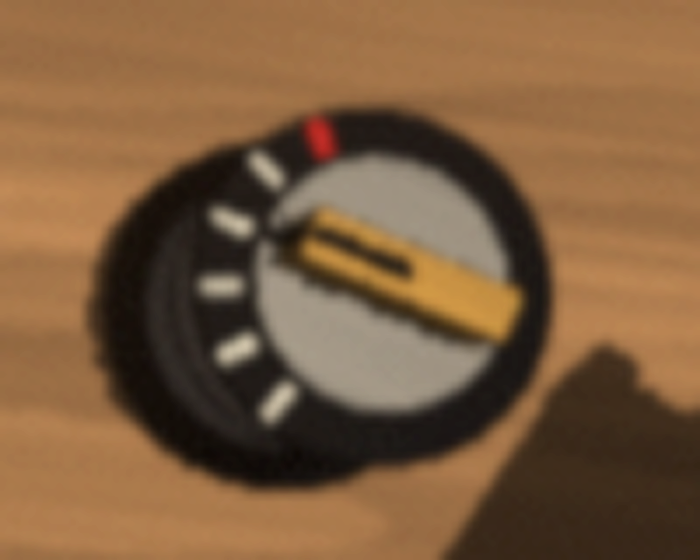

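View pics/cmp.png

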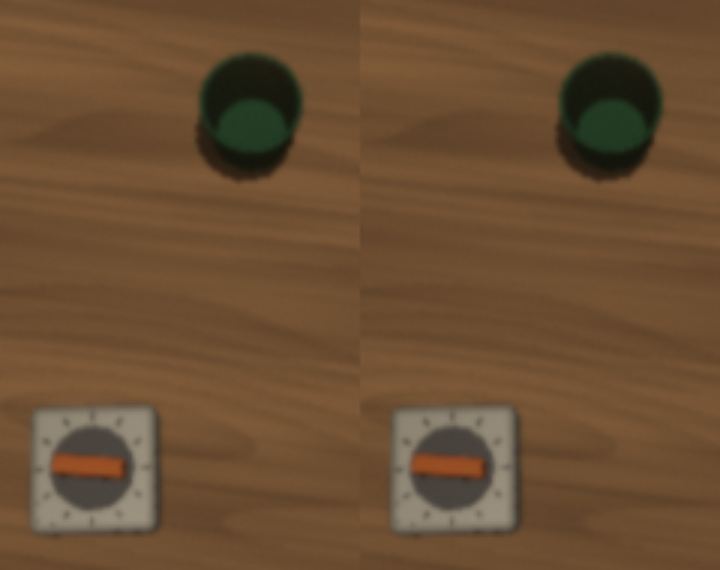

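The pointer, with its stripe starting at about (315,232), aims at the second white mark at (231,221). The cup and timer look the same before and after. I'll measure the ring angle from the wing's edges.

```bash
python3 - <<'E'
from h import *
for e in ([(525,290),(322,208)],[(412,272),(315,232)],[(500,342),(297,262)]):
    w=onplane("top",np.array(e)/7-.5+.5/7+[325,210],177); d=w[1]-w[0]; print(np.degrees(np.arctan2(d[1],d[0]))-25.4)
a=cv2.imread("pics/top8.png").astype(int); o=cv2.imread("pics/top0.png").astype(int)
print(abs(a-o)[110:165,230:280].max(),abs(a-o)[230:285,175:230].max())
E
```

```text
49.74222398186699
49.347709316684764
50.321080722708224
5 5
```

drive_tool(steps=[[[0,0,0,0,0,0,0.6],[0,0,0,0,0,0,0.6],[0,0,0,0,0,0,0.6]]])

```text
time: 8.5
tool_pos: [495.1, -416.4, 262.5]
eef_rot: [1.412, 1.064, -1.412]
contact_force: [-0.3, 1.3, 0.4]
opening: 0.8
```

```bash
python3 -c "
from bench import *
print(finish_job())"
```

```text
the job is handed in; nothing more can be done
None
```

I gripped the wing and turned it clockwise to the stop. I then backed it off two clicks, let go, moved the arm clear and handed the job in at about 8.5 s.

- **Stop:** the moment rose from about 0 to 1.3 N m as the gripper reached the angle where the camera puts the red mark (contact near -64°, camera -64.6°).
- **Ring at the end:** the gripper angle at release gives 48–49° and the wing's edges in the top picture give 49–50°, against a target of 48 ± 12°. The pointer aims at the second white mark.
- **Timer and cup:** both look the same in the top pictures before and after, with pixel differences of at most 5 (noise).
- **Arm:** it stands clear of everything, with a contact force of about 1 N (sensor noise).

No check failed. The 1–2° between the gripper and camera angles is well inside the tolerance.

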